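Feed the pump rollers and hold the sprung slide open at its mark

ROBOT

A 6-joint arm with a two-finger parallel gripper is mounted at the origin on the work surface. World frame = base frame: x ahead of the robot, y to its left, z up, the work surface at z = 0. Lengths are in m, angles in rad, forces in N, time in s.
With the tool pointing down it reaches from about 0.375 to 0.825 m from the base axis. Payload 5.5 kg.
Tool frame: the origin (TCP) lies midway between the tips of the shut fingers; the grasp point (between the pads) lies tcp_to_grasp behind it (tcp_to_grasp is the distance from the TCP to the grasp point, in m); z points along the fingers, y is the line along which they close (so a half turn about z gives the same grasp; the last joint's range is limited). The gripper opens to 85 mm and grips with 20 to 120 N. Pads are 22 mm wide; open, the fingers measure 114 mm over their backs; the gripper's body (76 mm by 85 mm) begins 54 mm behind the grasp point. The pads swing forward as they close: fully open they stand 13 mm farther back than shut.
Start: joints at [-1.119, 0.314, -0.047, 1.21, 0, 1.571], TCP at [0.262, -0.54, 0.231] pointing down, gripper open.
Joint ranges: [-2.67, 2.67], [-0.69, 1.73], [-1.03, 1.25], [-2.08, 2.16], [-1.42, 1.45], [-3.14, 3.14]. Speed limits (rad/s): [2.39, 2.39, 3.01, 3.14, 3.14, 3.14].

INTERFACE

Orientations are given as a rotation vector (axis times angle).
In Python, from station import * gives the robot as it stands.
- The arm moves only by the shell command python3 -m crank 'ROWS' [FORCE]. ROWS is JSON, a list of rows, each a list of 3 entries, a list of its own where there are three numbers: the shift along the tool's x, y, z in m, then the turn, a rotation vector about the tool's x, y, z in rad, then the opening, from -1 (shut) to 1 (fully open). A call has exactly 8 rows; each row is the pose to reach, as a shift and turn from the pose commanded when the call began, along the tool's axes at that moment; what a row does not reach only later rows make up. A row lasts 1/10 s, in which the tool goes at most 50 mm and 8.59 degrees, less where a joint would pass 70% of its speed; a pose out of reach is approached as far as the arm can. A call with a gripper value outside its range is refused whole. The fingers move at their own pace and stop on an object; FORCE is the grip in N (left out, the last holds). Time passes only in rows, so rows that repeat a pose let the fingers close, or fill a call up. It gives the time, the measured TCP pose, the force, the opening and the grip force at its end, in the units of the state.
- sense(): the state, without advancing time (a new reading comes with each control period).
- get_image(name): name is "side" or "top" or "wrist"; returns a dict with "pixels" (400x640x3 uint8, blue, green, red), "fovy" (degrees; the focal length in pixels is half the picture's height over the tangent of half this angle, whatever the lens; pixels are square), "cx", "cy" (the principal point, pixels), "camera_from_world" (4x4, takes a point from world to camera coordinates). Camera axes: x right, y down, z forward; pixel columns grow to the right and rows downward; lengths in m; the calibration is good to about 2 mm. A picture is of the moment at which its call begins. There is no depth.
- finish_job(): hands the job in; it is judged then, once.
Trained networks look in a picture, given as the dict that the camera call returned (one of the last four; its "shot" number tells which), for a name from the list of things; names that differ only in an ending like _2 or _b are one class to them, and where a whole thing is asked for, a point or a joint stands for the part that bears it (a point fixed in the world has none). Each returns a list of dicts, best first, with "conf" (0 to 1); they miss things now and then, are a little off and sometimes report something else, mostly with a low value. They report only what shows in the picture. A call takes as long as a camera call. They do not tell look-alikes from the thing itself.
- outline_of(picture, thing): "region" (400x640 bool, what is visible of it) and "uv" ([column, row] in pixels, amid what is visible of it).
The state is a dict: "clock": time; "joints": joint angles; "joint_vel": joint speeds; "tau": joint torques, N m; "position": TCP position; "ee_rot": TCP orientation; "force": force on the tool from outside, world axes, zero at the start; "moment": the same for the moment, N m; "finger_gap": opening from 0.0 (shut) to 1.0 (fully open); "grasp_force": force on a finger pad.
Only numpy, scipy, OpenCV 4.12 (cv2) and the standard library are available. Lean on these libraries where they do the work, as an engineer would, in place of code of your own. Each camera call takes 0.05 s, during which the arm holds its last target. There are 200 camera calls.

TASK

Lift the handle of the tip tray so that all five pump rollers tumble into the feeder's hopper and settle there while its slide is still shut. Then take the black grip of the feeder's sprung telescoping rod, pull it out until the grip stands in line with the two fins of the length mark, so that all the rollers drop into the clear bin below, and finish while still holding it there against the spring. Leave the other things on the bench where they stand.

Things in the scene. Friction and masses are not known exactly. Their poses are not given: they have to be found in the camera images.
- hopper: Fixed feeder: white open-topped housing 152 x 136 mm on four legs. Origin on the bench under the throat's centre, z up; +y points to the tip tray, -y to the slide rod; tray, rod, mark and bin turn with it. In it a steel funnel; its throat (84 mm along x, 60 along y) at height 72 mm is closed by a slide plate (top 70 mm). Walls reach 187 mm, on the tray side 135 mm.
- tray (a joint): Hinge angle of the steel tip tray: 0 lying level, grows as its handle end is lifted, stop at 1.3 rad. The rollers slide out over the open hinge end by about 1.2 rad. Let go, the tray sinks back level by itself. With the rollers it weighs about 0.43 kg; hinge damping 0.15 N m s/rad. Tray 98 mm wide, 122 mm long, walls 30 mm.
- tray_hinge (a point): Centre of the tray's hinge line at the hopper's rim: in the hopper's frame at (0, 56, 142) mm. The hinge axis is the hopper's x axis.
- tray_handle (a point): Middle of the tray's handle: level round steel bar 12 mm thick, 90 mm long, parallel to the hopper's x axis. With the tray level it is 165 mm from the hinge line along the hopper's +y, 10 mm above it (152 mm over the bench), nothing under it; 37 mm clear between it and the tray's end wall, whose rim is 20 mm above the bar's axis. The bar may turn between the fingers.
- gate (a joint): Pull-out of the telescoping slide rod in metres: 0 pushed home (throat shut), grows as the grip is drawn along the hopper's -y axis; mechanical stop at 0.12. An inner spring always pulls it home: 3 N at 0, plus 1 N per 10 mm (11 N at 80 mm); friction 0.5 N. From 0.065 on the throat is fully open.
- grip (a point): Grip of the rod: upright black block, 20 x 20 mm, from 60 to 120 mm above the bench. Origin: its centre in plan, on the rod's axis 66 mm above the bench; axes as the hopper's. With the rod home it is 150 mm from the hopper's origin along -y; the housing wall (187 mm high) is then 82 mm away. Two thin ears at its foot show its centre line. Beside it nothing of the feeder is higher than 77 mm.
- index: Length mark: bare aluminium clamp on the rail under the rod, with two upright fins 4 mm thick, one on each side (18 to 48 mm from the rod's axis, tops at 58 mm). Origin on the bench below the rod, in the fins' plane; axes as the hopper's. Fixed, 70 to 95 mm beyond the grip's home place, differing per run. The rod is at its mark when the grip's middle is in the fins' plane.
- bin: Clear open bin under the feeder, 126 x 110 mm, 42 mm high, wall and floor 4 mm. Origin at the centre of its underside.
- roller0_center (a point): Centre of a white plastic pump roller, a plain cylinder 22 mm in diameter, 22 mm high, about 25 g; the five start standing in the tip tray.
- roller1_center (a point): Centre of a white plastic pump roller, a plain cylinder 22 mm in diameter, 22 mm high, about 25 g; the five start standing in the tip tray.
- roller2_center (a point): Centre of a white plastic pump roller, a plain cylinder 22 mm in diameter, 22 mm high, about 25 g; the five start standing in the tip tray.
- roller3_center (a point): Centre of a white plastic pump roller, a plain cylinder 22 mm in diameter, 22 mm high, about 25 g; the five start standing in the tip tray.
- roller4_center (a point): Centre of a white plastic pump roller, a plain cylinder 22 mm in diameter, 22 mm high, about 25 g; the five start standing in the tip tray.
- beaker: Bystander: glass beaker, 60 mm across, 70 mm tall. Origin at the centre of its underside. Leave it alone.
- jar: Bystander: amber glass jar, 48 mm across, 55 mm tall. Origin at the centre of its underside. Leave it alone.
- driver: Bystander: black-handled screwdriver lying flat behind the tray, about 200 mm long. Leave it alone.
- post: Bystander: bare steel optical post standing upright, 25 mm across, 75 mm tall. Origin at the centre of its underside. Leave it alone.
- bottle: Bystander: white plastic bottle, 60 mm across, 130 mm tall. Origin at the centre of its underside. Leave it alone.
- rack: Bystander: clear acrylic tube rack, 70 x 200 mm, 72 mm tall. Origin at the centre of its underside. Leave it alone.
Not all that is in view belongs to the job. What is shaped like the bin but orange, pink or yellow is not meant.

How it is judged:
On the way, in this order (a step that is already met when the one before it is completed fails the run):
1. all five rollers lie in the hopper with the slide still shut (x of roller0_center in the frame of hopper between -0.072 and 0.072 m and y of roller0_center in the frame of hopper between -0.064 and 0.064 m and z of roller0_center in the frame of hopper between 0.07 and 0.15 m and x of roller1_center in the frame of hopper between -0.072 and 0.072 m and y of roller1_center in the frame of hopper between -0.064 and 0.064 m and z of roller1_center in the frame of hopper between 0.07 and 0.15 m and x of roller2_center in the frame of hopper between -0.072 and 0.072 m and y of roller2_center in the frame of hopper between -0.064 and 0.064 m and z of roller2_center in the frame of hopper between 0.07 and 0.15 m and x of roller3_center in the frame of hopper between -0.072 and 0.072 m and y of roller3_center in the frame of hopper between -0.064 and 0.064 m and z of roller3_center in the frame of hopper between 0.07 and 0.15 m and x of roller4_center in the frame of hopper between -0.072 and 0.072 m and y of roller4_center in the frame of hopper between -0.064 and 0.064 m and z of roller4_center in the frame of hopper between 0.07 and 0.15 m and value of joint gate below 0.008 m), for 0.3 s.
2. the rod is drawn to its mark, held by the fingers (y of grip in the frame of index between -0.006 and 0.006 m and contact force between the fingers and gate above 4 N and velocity of joint gate between -0.01 and 0.01 m/s), for 0.2 s.
At the end, for the whole second after the job is handed in: All five rollers are in the bin under the feeder, and the fingers hold the grip (more than 4 N of contact) with its middle within 6 mm of the plane of the mark's fins, at rest (under 10 mm/s) (all of step 2 and x of roller0_center in the frame of bin between -0.063 and 0.063 m and y of roller0_center in the frame of bin between -0.055 and 0.055 m and z of roller0_center in the frame of bin between 0 and 0.05 m and x of roller1_center in the frame of bin between -0.063 and 0.063 m and y of roller1_center in the frame of bin between -0.055 and 0.055 m and z of roller1_center in the frame of bin between 0 and 0.05 m and x of roller2_center in the frame of bin between -0.063 and 0.063 m and y of roller2_center in the frame of bin between -0.055 and 0.055 m and z of roller2_center in the frame of bin between 0 and 0.05 m and x of roller3_center in the frame of bin between -0.063 and 0.063 m and y of roller3_center in the frame of bin between -0.055 and 0.055 m and z of roller3_center in the frame of bin between 0 and 0.05 m and x of roller4_center in the frame of bin between -0.063 and 0.063 m and y of roller4_center in the frame of bin between -0.055 and 0.055 m and z of roller4_center in the frame of bin between 0 and 0.05 m); the arm keeps its last pose, push and grip.
It fails at once if one of the bystanders (beaker, jar, screwdriver, post, bottle, rack) is moved more than 30 mm (distance of any of beaker, jar, driver, post, bottle, rack from where it was at the start of the episode above 0.03 m).
It also fails if it takes over 59 s, if anything falls off the work surface, if the arm or the gripper's body presses on something with over 40 N, if the wrist force passes 120 N, or if a joint passes its speed limit or range.

## Working session

There is one attempt and no reset: what is moved stays moved. The work goes in short steps, Python scripts to look and compute and a shell command to move; the robot and the scene stay as the last step left them, time stands still between calls to the robot, and variables do not carry over. Pictures are saved under pics/ and viewed, at most 10 in all, crops included, and the job is handed in when it is done.

```bash
ls; mkdir -p pics; python3 - <<'E'
from station import *
import cv2,numpy as np
s=sense();print({k:np.round(v,3) for k,v in s.items()})
for n in ("side","top"):
    p=get_image(n);cv2.imwrite(f"pics/{n}0.png",p["pixels"])
    print(n,p["fovy"],p["cx"],p["cy"],np.round(p["camera_from_world"],3).tolist())
    for t in ("hopper","tray","tray_handle","gate","grip","index","bin","roller0_center"):
        for d in outline_of(p,t)[:6]: 
            r=np.argwhere(d["region"]);print(t,round(d["conf"],2),np.round(d["uv"]),r.min(0)[::-1],r.max(0)[::-1])
E
```

```text
pics
{'clock': np.float64(0.0), 'joints': array([-1.119,  0.314, -0.048,  1.21 ,  0.   ,  1.571]), 'joint_vel': array([-0.   ,  0.   , -0.001, -0.001, -0.   ,  0.001]), 'tau': array([-1.0000e-03, -5.3959e+01,  3.3975e+01,  1.9000e-02, -0.0000e+00,
       -0.0000e+00]), 'position': array([ 0.262, -0.539,  0.23 ]), 'ee_rot': array([-3.06e+00, -7.03e-01,  1.00e-03]), 'force': array([-0.427, -0.289,  0.182]), 'moment': array([-0.004,  0.014,  0.037]), 'grasp_force': np.float64(0.0), 'finger_gap': np.float64(1.002)}
side 43.777285109457914 315.6789127061724 204.34823642104303 [[-0.834, -0.551, 0.018, 0.387], [-0.388, 0.563, -0.73, 0.266], [0.391, -0.616, -0.684, 1.251], [0.0, 0.0, 0.0, 1.0]]
hopper 0.73 [291. 216.] [286 209] [293 218]
hopper 0.72 [312. 198.] [243 155] [379 263]
tray 0.78 [279. 214.] [243 184] [314 240]
tray_handle 0.86 [282. 215.] [243 184] [314 240]
tray_handle 0.59 [311. 229.] [293 214] [341 243]
gate 0.61 [315. 199.] [303 167] [347 212]
grip 0.5 [319. 199.] [304 168] [345 211]
grip 0.21 [240. 235.] [223 218] [258 246]
index 0.64 [361. 182.] [349 169] [372 193]
bin 0.98
[... 329 characters left out ...]
08, -0.018], [-0.988, -0.015, -0.154, 0.478], [0.154, 0.01, -0.988, 1.438], [0.0, 0.0, 0.0, 1.0]]
hopper 0.97 [327. 190.] [251 158] [402 214]
tray 0.84 [281. 181.] [251 164] [305 198]
tray 0.29 [325. 188.] [251 158] [402 214]
tray_handle 0.82 [278. 183.] [251 164] [306 197]
gate 0.8 [324. 190.] [312 176] [368 201]
gate 0.46 [286. 172.] [281 169] [287 174]
grip 0.62 [279. 176.] [272 176] [278 182]
grip 0.61 [320. 189.] [311 175] [367 201]
index 0.43 [381. 197.] [381 181] [386 214]
bin 0.91 [187. 260.] [166 240] [210 284]
bin 0.89 [231. 186.] [209 165] [250 206]
bin 0.79 [384. 250.] [361 228] [408 272]
bin 0.75 [251. 242.] [226 224] [270 266]
roller0_center 0.61 [295. 192.] [292 187] [298 194]
```

View pics/top0.png

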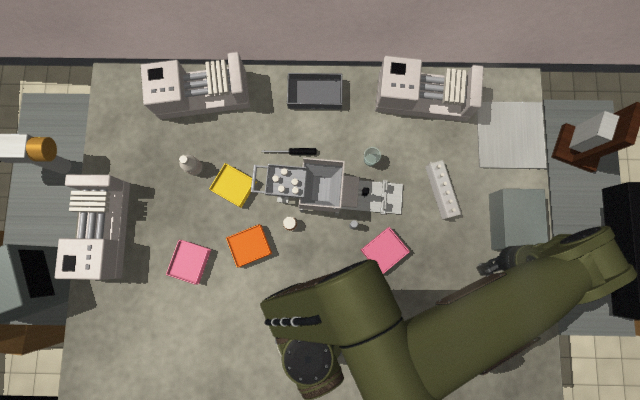

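View pics/side0.png

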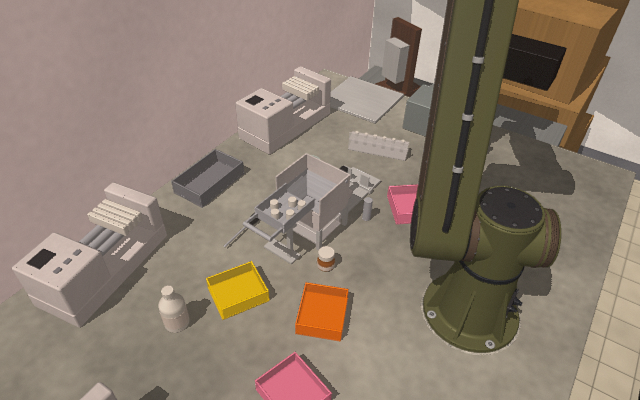

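The top view shows the feeder at u 252–403: tray on the left, handle at (255,180), funnel at (323,186), black grip at (365,191), mark near (385,197). The beaker is at (372,157), jar at (290,223), post at (354,225) and driver at (290,152). The four orange, pink and yellow trays are look-alikes. The bin meant is the clear one under the hopper. I'll enlarge both views to pick points.

```bash
python3 - <<'E'
import cv2
a=cv2.imread("pics/top0.png")[145:235,245:410];cv2.imwrite("pics/topc.png",cv2.resize(a,None,fx=4.8,fy=4.8,interpolation=cv2.INTER_CUBIC))
a=cv2.imread("pics/side0.png")[145:270,220:390];cv2.imwrite("pics/sidec.png",cv2.resize(a,None,fx=4.7,fy=4.7,interpolation=cv2.INTER_CUBIC))
E
```

```text
(no output)
```

View pics/topc.png

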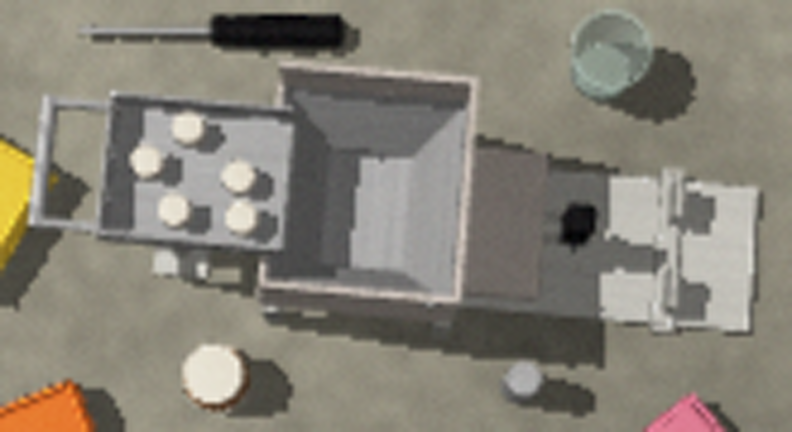

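View pics/sidec.png

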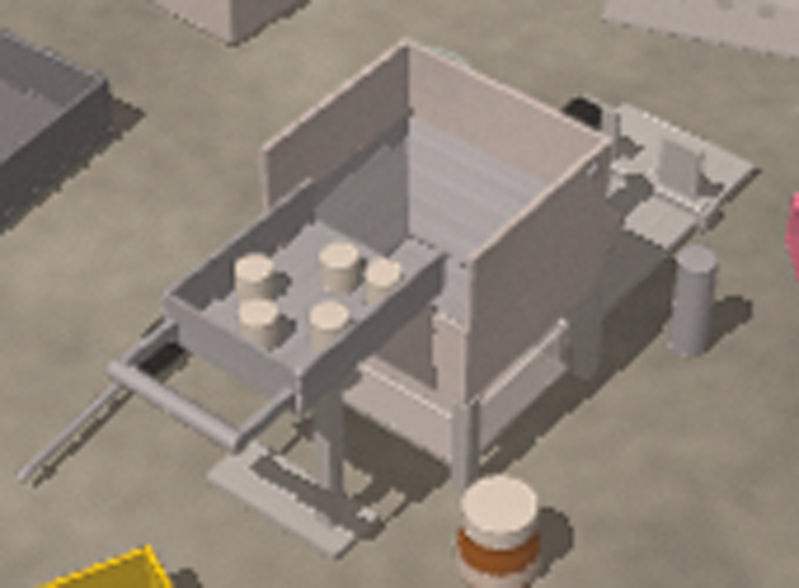

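Both crops agree with the description: rim corners, handle bar, grip (top crop 578,223) and fins (top crop about 670, rows 170–328) are all visible. I'll fit the pose from the picked points.

```bash
cat > h.py <<'E'
import numpy as np,cv2
from station import *
from scipy.spatial.transform import Rotation as R
from scipy.optimize import least_squares
def proj(p,P):
    T=p["camera_from_world"];c=P@T[:3,:3].T+T[:3,3];f=200/np.tan(np.radians(p["fovy"]/2))
    return np.c_[p["cx"]+f*c[:,0]/c[:,2],p["cy"]+f*c[:,1]/c[:,2]]
def hw(q,P):
    c,s=np.cos(q[2]),np.sin(q[2]);P=np.asarray(P,float)
    return np.c_[q[0]+c*P[:,0]-s*P[:,1],q[1]+s*P[:,0]+c*P[:,1],P[:,2]]
E
python3 - <<'E'
from h import *
t=get_image("top");s=get_image("side")
T=[(76,-68,187,476,80),(-76,-68,187,461,298),(76,68,187,281,65),(-76,68,187,264,290),(45,221,152,47,100),(-45,221,152,36,222),(0,-150,120,578,223)]
S=[(45,221,152,115,370),(-45,221,152,238,443),(76,-68,187,407,42),(-76,-68,187,607,143),(76,68,187,265,152),(-76,68,187,470,262)]
F=[(48,0,58,673,170),(-48,0,58,664,328)]
cv=lambda a,k,o:(np.array(a)[:,3:]+.5)/k-.5+o
ut,us,uf=cv(T,4.8,[245,145]),cv(S,4.7,[220,145]),cv(F,4.8,[245,145])
P=lambda a:np.array(a,float)[:,:3]/1e3
def f(q):
    Fp=P(F);Fp[:,1]=-.15-q[3]
    return np.r_[proj(t,hw(q,P(T)))-ut,proj(s,hw(q,P(S)))-us,proj(t,hw(q,Fp))-uf].ravel()
r=least_squares(f,[.5,0,0,.08]);print(r.x,np.round(r.fun.reshape(-1,2),1).tolist())
q=r.x
print(hw(q,[(0,221,.152*1e3),(0,-150,66),(0,-150-q[3]*1e3,66)]/np.array(1000.)))
print(R.from_rotvec(sense()["ee_rot"]).as_matrix().round(3))
for n,cam in(("beaker",t),("jar",t),("post",t),("driver",t)):
    d=outline_of(cam,n)
    if d: 
        # back-project to z=0.03
        T4=cam["camera_from_world"];fl=200/np.tan(np.radians(cam["fovy"]/2));u=d[0]["uv"]
        ray=T4[:3,:3].T@[(u[0]-cam["cx"])/fl,(u[1]-cam["cy"])/fl,1];c=-T4[:3,:3].T@T4[:3,3]
        w=c+ray*(.04-c[2])/ray[2];print(n,d[0]["conf"],u,w.round(3))
E
```

```text
[ 0.49555453 -0.0295214  -0.08085719  0.0716684 ] [[0.1, 0.2], [-0.9, 1.8], [-1.6, -0.6], [-2.9, -0.6], [0.2, -0.4], [-0.7, 1.1], [0.3, -0.3], [0.1, -1.4], [0.8, -0.4], [0.6, -1.5], [2.0, -1.3], [-1.1, -1.1], [0.3, -0.1], [0.1, 2.0], [0.0, -3.6]]
[[ 0.51340451  0.19075656  0.152     ]
 [ 0.48343917 -0.17903132  0.066     ]
 [ 0.47765057 -0.25046558  0.066     ]]
[[ 0.9    0.437  0.   ]
 [ 0.437 -0.9    0.   ]
 [ 0.    -0.    -1.   ]]
beaker 0.52 [370.4, 154.2] [ 0.629 -0.206  0.04 ]
jar 0.72 [442.3, 187.9] [ 0.511 -0.458  0.04 ]
post 0.53 [293.0, 182.9] [0.521 0.067 0.04 ]
driver 0.48 [303.7, 150.5] [0.639 0.031 0.04 ]
```

```bash
cat >> h.py <<'E'
def tomove(target,ydir=None):
    "shift in tool axes and turn about tool z (rad) to reach target with tool y along ±ydir"
    s=sense();M=R.from_rotvec(s["ee_rot"]).as_matrix();d=M.T@(np.asarray(target)-s["position"])
    a=None
    if ydir is not None:
        v=M.T@np.r_[ydir,0];a=np.arctan2(-v[0],v[1]);a=(a+np.pi/2)%np.pi-np.pi/2
    return d.round(4),a
E
python3 - <<'E'
from h import *
import station
print([k for k in dir(station) if not k.startswith('_')]); print(getattr(station,'tcp_to_grasp',None))
t=get_image("top");s=get_image("side")
T=[(76,-68,187,476,80),(-76,-68,187,461,298),(45,221,152,47,100),(-45,221,152,36,222),(0,-150,120,578,223)]
S=[(45,221,152,115,370),(-45,221,152,238,443),(76,-68,187,407,42),(-76,-68,187,607,143)]
cv=lambda a,k,o:(np.array(a)[:,3:]+.5)/k-.5+o
ut,us=cv(T,4.8,[245,145]),cv(S,4.7,[220,145])
P=lambda a:np.array(a,float)[:,:3]/1e3
f=lambda q:np.r_[proj(t,hw(q,P(T)))-ut,proj(s,hw(q,P(S)))-us].ravel()
r=least_squares(f,[.5,0,0],loss="soft_l1");q=r.x;print(q,np.round(r.fun.reshape(-1,2),1).tolist())
H=hw(q,[(0,.221,.152)])[0];print(H,hw(q,[(0,-.15,.066)]))
print(tomove(H+[0,0,.13],(-np.sin(q[2]),np.cos(q[2]))),sense()["position"])
for n in("beaker","jar","post","driver"):
    print(n,[(round(d["conf"],2),np.round(d["uv"]).tolist()) for d in outline_of(t,n)])
E
```

```text
['IKError', 'finish_job', 'get_image', 'outline_of', 'sense', 'tcp_to_grasp']
0.0187
[ 0.49658736 -0.02826367 -0.0778597 ] [[-0.3, -0.2], [-1.2, 1.4], [-0.2, -0.6], [-1.1, 1.0], [-0.1, -0.8], [-0.4, -1.2], [0.4, -0.2], [-0.1, -1.4], [1.4, -1.2]]
[0.51377698 0.1920668  0.152     ] [[ 0.48492021 -0.17780924  0.066     ]]
(array([ 0.5461, -0.5485, -0.0507]), np.float64(0.5296230035776683)) [ 0.26193527 -0.53979355  0.23130402]
beaker [(0.58, [281.0, 188.0]), (0.51, [371.0, 154.0]), (0.19, [300.0, 152.0])]
jar [(0.73, [279.0, 181.0]), (0.66, [290.0, 222.0]), (0.34, [356.0, 225.0])]
post [(0.55, [442.0, 188.0]), (0.49, [356.0, 224.0])]
driver [(0.54, [300.0, 149.0]), (0.54, [356.0, 226.0])]
```

```bash
python3 -m crank '[[[0.02,-0.02,-0.04],[0,0,0],1],[[0.04,-0.04,-0.08],[0,0,0.1],1],[[0.07,-0.07,-0.09],[0,0,0.2],1],[[0.105,-0.105,-0.09],[0,0,0.3],1],[[0.14,-0.14,-0.09],[0,0,0.4],1],[[0.175,-0.175,-0.09],[0,0,0.5],1],[[0.21,-0.21,-0.09],[0,0,0.53],1],[[0.245,-0.245,-0.09],[0,0,0.53],1]]' 30
python3 - <<'E'
from h import *
q=[ 0.49658736,-0.02826367,-0.0778597]
print(tomove((.5138,.1921,.30),(-np.sin(q[2]),np.cos(q[2]))),sense()["position"],sense()["joints"])
E
```

```text
clock: 2.3
position: [0.3756, -0.2106, 0.3216]
ee_rot: [3.139, -0.125, 0.001]
force: [0.3, 0.5, -0.5]
finger_gap: 1.001
grasp_force: 0.0
(array([ 0.1057, -0.4124,  0.0216]), np.float64(-0.001614872217423624)) [ 0.37562261 -0.21062383  0.3215849 ] [-5.11156228e-01 -3.18381807e-02 -2.45672112e-01  1.35598198e+00
  1.43671105e-04  2.70991120e+00]
```

```bash
python3 -m crank '[[[0,0,0],[0,0,-0.145],1],[[0.01,-0.02,0],[0,0,-0.29],1],[[0.02,-0.04,0],[0,0,-0.435],1],[[0.02,-0.06,0],[0,0,-0.58],1],[[0.03,-0.08,0],[0,0,-0.725],1],[[0.03,-0.1,0],[0,0,-0.87],1],[[0.04,-0.12,0],[0,0,-1.015],1],[[0.04,-0.13,0],[0,0,-1.16],1]]' 
python3 - <<'E'
from h import *
q=[ 0.49658736,-0.02826367,-0.0778597]
print(tomove((.5138,.1921,.30),(-np.sin(q[2]),np.cos(q[2]))),sense()["position"],sense()["joints"])
E
```

```text
clock: 3.1
position: [0.4263, -0.0847, 0.3214]
ee_rot: [2.687, 1.627, 0.001]
force: [0.2, 0.1, -0.5]
finger_gap: 1.001
grasp_force: 0.0
(array([ 0.2858, -0.0506,  0.0215]), np.float64(1.1670340046261933)) [ 0.42626848 -0.08466626  0.3213906 ] [-1.96416140e-01 -2.39964770e-02 -2.38520629e-01  1.35555826e+00
  4.54444902e-04  1.85600223e+00]
```

```bash
python3 -m crank '[[[0.04,-0.006,0],[0,0,-0.145],1],[[0.08,-0.013,0],[0,0,-0.29],1],[[0.12,-0.02,0],[0,0,-0.435],1],[[0.16,-0.03,0],[0,0,-0.58],1],[[0.2,-0.035,0],[0,0,-0.725],1],[[0.24,-0.043,0],[0,0,-0.87],1],[[0.27,-0.048,0],[0,0,-1.015],1],[[0.286,-0.05,0.02],[0,0,-1.16],1]]' 
python3 -m crank '[[[0,0,0],[0,0,-0.145],1],[[0,0,0],[0,0,-0.29],1],[[0,0,0],[0,0,-0.435],1],[[0,0,0],[0,0,-0.58],1],[[0,0,0],[0,0,-0.725],1],[[0,0,0],[0,0,-0.815],1],[[0,0,0],[0,0,-0.815],1],[[0,0,0],[0,0,-0.815],1]]' 
python3 - <<'E'
from h import *
q=[ 0.49658736,-0.02826367,-0.0778597]
H=hw(q,[(0,.221,.152),(.045,.221,.152),(-.045,.221,.152)])
print(tomove((.5138,.1921,.152+.0),(-np.sin(q[2]),np.cos(q[2]))),sense()["position"],sense()["joints"])
p=get_image("wrist");cv2.imwrite("pics/w1.png",p["pixels"]);print(proj(p,H))
E
```

```text
clock: 3.9
position: [0.5175, 0.1931, 0.3032]
ee_rot: [1.353, 2.832, 0.006]
force: [0.9, 0.2, 0.6]
finger_gap: 1.0
grasp_force: 0.0
clock: 4.7
position: [0.5157, 0.19, 0.3013]
ee_rot: [0.137, 3.139, 0.0]
force: [-0.5, -0.8, -0.5]
finger_gap: 1.004
grasp_force: 0.0
(array([0.002 , 0.0019, 0.1493]), np.float64(-0.00921897348195877)) [0.5156558  0.19002291 0.30134682] [ 3.53059982e-01  1.99358824e-01 -3.72577595e-02  1.33409450e+00
  1.04934449e-05  4.40138654e-01]
[[320.58241279 185.46811096]
 [320.91599429 227.75425334]
 [320.21909289 139.4122078 ]]
```

View pics/w1.png

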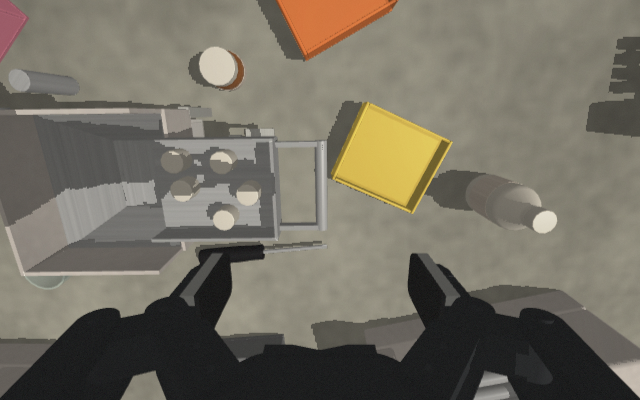

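The wrist view shows the handle bar at column 321, rows 141–229. My fit projects it to (320.6, 139–228), so it is confirmed. I'll descend with the fingers half shut so they clear the end wall.

```bash
python3 -m crank '[[[0.002,0.002,0],[0,0,0],-0.25],[[0.002,0.002,0.03],[0,0,0],-0.25],[[0.002,0.002,0.06],[0,0,0],-0.25],[[0.002,0.002,0.09],[0,0,0],-0.25],[[0.002,0.002,0.12],[0,0,0],-0.25],[[0.002,0.002,0.14],[0,0,0],-0.25],[[0.002,0.002,0.155],[0,0,0],-0.25],[[0.002,0.002,0.166],[0,0,0],-0.25]]' 
python3 -m crank '[[[0,0,0],[0,0,0],-0.25],[[0,0,0],[0,0,0],-0.6],[[0,0,0],[0,0,0],-1],[[0,0,0],[0,0,0],-1],[[0,0,0],[0,0,0],-1],[[0,0,0],[0,0,0],-1],[[0,0,0],[0,0,0],-1],[[0,0,0],[0,0,0],-1]]' 30
python3 - <<'E'
from h import *
q=[ 0.49658736,-0.02826367,-0.0778597]
s=sense();M=R.from_rotvec(s["ee_rot"]).as_matrix()
e=np.array([-np.sin(q[2]),np.cos(q[2]),0])
print(s["position"],M.round(3))
a0=np.arctan2(10,165);r=.1653
for a in np.arange(.15,1.26,.15/2):
    d=e*(np.cos(a+a0)-np.cos(a0))*r+np.array([0,0,1])*(np.sin(a+a0)-np.sin(a0))*r
    print(round(a,3),(M.T@d).round(3))
E
```

```text
clock: 5.55
position: [0.5131, 0.1921, 0.1341]
ee_rot: [-0.134, -3.137, 0.001]
force: [0.4, -0.5, -0.8]
finger_gap: 0.373
grasp_force: 0.0
clock: 6.35
position: [0.5143, 0.1916, 0.1361]
ee_rot: [0.134, 3.137, -0.002]
force: [-1.3, -6.2, 4.8]
finger_gap: 0.128
grasp_force: 29.7
[0.51426093 0.1915725  0.13609065] [[-0.996  0.085  0.001]
 [ 0.085  0.996 -0.001]
 [-0.001 -0.001 -1.   ]]
0.15 [-0.    -0.003 -0.025]
0.225 [-0.    -0.006 -0.037]
0.3 [-0.    -0.01  -0.048]
0.375 [-0.    -0.015 -0.06 ]
0.45 [-0.    -0.021 -0.071]
0.525 [-0.    -0.027 -0.081]
0.6 [-0.    -0.035 -0.091]
0.675 [-0.    -0.043 -0.101]
0.75 [-0.001 -0.051 -0.11 ]
0.825 [-0.001 -0.06  -0.118]
0.9 [-0.001 -0.07  -0.125]
0.975 [-0.001 -0.081 -0.132]
1.05 [-0.001 -0.092 -0.138]
1.125 [-0.001 -0.103 -0.143]
1.2 [-0.001 -0.115 -0.147]
```

```bash
python3 -m crank '[[[0,-0.001,-0.012],[0,0,0],-1],[[0,-0.003,-0.025],[0,0,0],-1],[[0,-0.006,-0.037],[0,0,0],-1],[[0,-0.010,-0.048],[0,0,0],-1],[[0,-0.015,-0.060],[0,0,0],-1],[[0,-0.021,-0.071],[0,0,0],-1],[[0,-0.027,-0.081],[0,0,0],-1],[[0,-0.035,-0.091],[0,0,0],-1]]' 30
python3 -m crank '[[[0,-0.008,-0.010],[0,0,0],-1],[[0,-0.016,-0.019],[0,0,0],-1],[[0,-0.025,-0.027],[0,0,0],-1],[[0,-0.035,-0.034],[0,0,0],-1],[[-0.001,-0.046,-0.041],[0,0,0],-1],[[-0.001,-0.057,-0.047],[0,0,0],-1],[[-0.001,-0.068,-0.052],[0,0,0],-1],[[-0.001,-0.080,-0.056],[0,0,0],-1]]' 30
python3 - <<'E'
from h import *
p=get_image("side");cv2.imwrite("pics/s2.png",cv2.resize(p["pixels"][120:270,210:400],None,fx=4,fy=4))
E
```

```text
clock: 7.15
position: [0.5118, 0.1591, 0.2282]
ee_rot: [0.131, 3.137, 0.008]
force: [4.1, 7.8, 1.9]
finger_gap: 0.122
grasp_force: 29.4
clock: 7.95
position: [0.5061, 0.0797, 0.2859]
ee_rot: [0.131, 3.134, 0.011]
force: [-0.4, 7.4, 13.1]
finger_gap: 0.121
grasp_force: 31.4
```

View pics/s2.png

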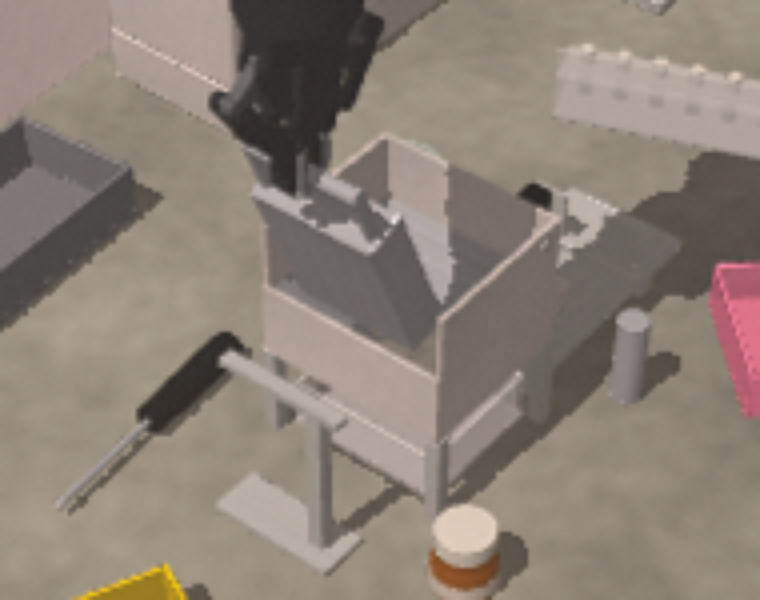

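The side view shows the tray lifted to about 1.2 rad (tray at crop 330,270) with the handle held. The rollers are hidden inside, so I'll hold and then check.

```bash
python3 -m crank '[[[0,-0.004,-0.001],[0,0,0],-1],[[0,-0.006,-0.001],[0,0,0],-1],[[0,-0.006,-0.001],[0,0,0],-1],[[0,-0.006,-0.001],[0,0,0],-1],[[0,-0.006,-0.001],[0,0,0],-1],[[0,-0.006,-0.001],[0,0,0],-1],[[0,-0.006,-0.001],[0,0,0],-1],[[0,-0.006,-0.001],[0,0,0],-1]]' 30
python3 - <<'E'
from h import *
p=get_image("wrist");t=get_image("top")
for c in(p,t): print([(round(d["conf"],2),np.round(d["uv"]).tolist()) for d in outline_of(c,"roller0_center")])
w=cv2.resize(p["pixels"],(480,300));x=cv2.resize(t["pixels"][130:230,250:410],(480,300),interpolation=cv2.INTER_CUBIC)
cv2.imwrite("pics/wt.png",np.vstack([w,x]))
s=sense();M=R.from_rotvec(s["ee_rot"]).as_matrix();print(s["position"],s["force"],M.round(3).tolist())
E
```

```text
clock: 8.8
position: [0.5057, 0.074, 0.2875]
ee_rot: [0.131, 3.133, 0.01]
force: [-1.0, 6.7, 16.5]
finger_gap: 0.125
grasp_force: 31.9
[(0.73, [245.0, 158.0])]
[(0.62, [342.0, 190.0]), (0.61, [307.0, 170.0])]
[0.50565638 0.07395844 0.28748758] [-1.6220963   6.49361249 16.32153766] [[-0.997, 0.083, 0.006], [0.083, 0.996, 0.006], [-0.005, 0.007, -1.0]]
```

View pics/wt.png

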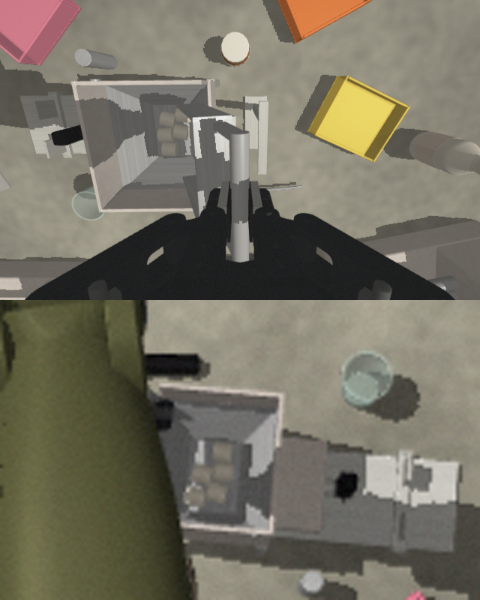

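The rollers lie in the hopper: wrist panel around (170,130), top panel (190–230, 445–500), apparently all five. I'll lower the tray along the arc and then recount.

```bash
python3 -m crank '[[[0,0.006,0.001],[0,0,0],-1],[[0,0.018,0.006],[0,0,0],-1],[[0,0.029,0.011],[0,0,0],-1],[[0,0.040,0.017],[0,0,0],-1],[[0,0.051,0.024],[0,0,0],-1],[[0,0.061,0.031],[0,0,0],-1],[[0,0.070,0.039],[0,0,0],-1],[[0,0.078,0.048],[0,0,0],-1]]' 25
python3 -m crank '[[[0,0.008,0.009],[0,0,0],-1],[[0,0.016,0.019],[0,0,0],-1],[[0,0.022,0.029],[0,0,0],-1],[[0,0.028,0.040],[0,0,0],-1],[[0,0.033,0.051],[0,0,0],-1],[[0,0.037,0.063],[0,0,0],-1],[[0,0.040,0.075],[0,0,0],-1],[[0,0.042,0.088],[0,0,0],-1]]' 25
python3 -m crank '[[[0,0.001,0.006],[0,0,0],-1],[[0,0.001,0.01],[0,0,0],-1],[[0,0.001,0.01],[0,0,0],-0.5],[[0,0.001,0.01],[0,0,0],-0.25],[[0,0.001,0.01],[0,0,0],-0.25],[[0,0.001,-0.03],[0,0,0],-0.25],[[0,0.001,-0.075],[0,0,0],-0.25],[[0,0.001,-0.12],[0,0,0],-0.25]]'
python3 - <<'E'
from h import *
s=get_image("side");p=get_image("wrist");print(sense()["position"])
cv2.imwrite("pics/ws.png",np.vstack([cv2.resize(p["pixels"][80:300],None,fx=.8,fy=.8),cv2.resize(s["pixels"][150:255,225:400],(512,307))]))
E
```

```text
clock: 9.8
position: [0.5113, 0.1507, 0.2356]
ee_rot: [0.132, 3.138, 0.004]
force: [0.5, 4.4, 4.5]
finger_gap: 0.122
grasp_force: 32.8
clock: 10.6
position: [0.5142, 0.1907, 0.1459]
ee_rot: [-0.134, -3.138, 0.002]
force: [-0.8, -3.0, 0.3]
finger_gap: 0.128
grasp_force: 31.8
clock: 11.4
position: [0.5145, 0.1924, 0.2689]
ee_rot: [-0.133, -3.138, -0.001]
force: [0.1, -0.2, -0.5]
finger_gap: 0.368
grasp_force: 0.0
[0.518222   0.19377365 0.27452162]
```

View pics/ws.png

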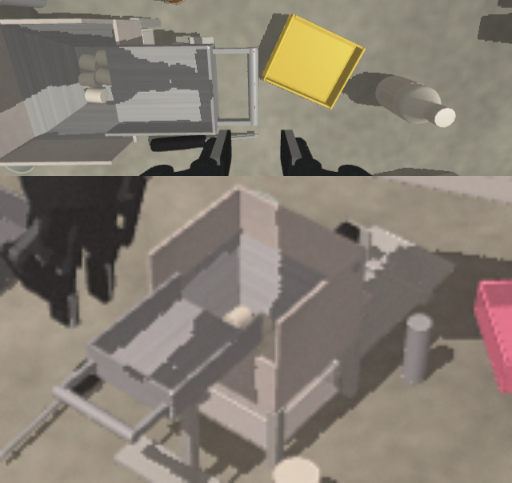

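The tray is empty again and level. The wrist panel shows all five rollers in the throat, four in a block at (95,68) and one at (95,95). Next I'll go over the grip.

```bash
python3 -m crank '[[[0,-0.03,-0.03],[0,0,0],1],[[0,-0.08,-0.03],[0,0,0],1],[[0,-0.13,-0.03],[0,0,0],1],[[0,-0.18,-0.03],[0,0,0],1],[[0,-0.23,-0.03],[0,0,0],1],[[0,-0.28,-0.03],[0,0,0],1],[[0,-0.33,-0.03],[0,0,0],1],[[0.001,-0.373,-0.02],[0,0,0],1]]'
python3 -m crank '[[[0,0,0.01],[0,0,0],1],[[0,0,0.02],[0,0,0],1],[[0,0,0.02],[0,0,0],1],[[0,0,0.02],[0,0,0],1],[[0,0,0.02],[0,0,0],1],[[0,0,0.02],[0,0,0],1],[[0,0,0.02],[0,0,0],1],[[0,0,0.02],[0,0,0],1]]'
python3 - <<'E'
from h import *
q=[ 0.49658736,-0.02826367,-0.0778597]
p=get_image("wrist");cv2.imwrite("pics/w3.png",p["pixels"])
print(proj(p,hw(q,[(0,-.15,.12),(.01,-.14,.12),(-.01,-.16,.12),(.048,-.222,.058),(.018,-.222,.058),(-.018,-.222,.058),(-.048,-.222,.058),(.076,-.068,.187),(-.076,-.068,.187)])).round(1))
for n in("grip","index"):
  for d in outline_of(p,n)[:2]:
    r=np.argwhere(d["region"]);print(n,d["conf"],d["uv"],r.min(0)[::-1],r.max(0)[::-1])
G=hw(q,[(0,-.15,.085)])[0]
print(sense()["position"],tomove(G,(-np.sin(q[2]),np.cos(q[2]))))
E
```

```text
clock: 12.3
position: [0.4828, -0.1819, 0.2886]
ee_rot: [0.134, 3.135, -0.001]
force: [0.7, -0.5, 1.0]
finger_gap: 0.999
grasp_force: 0.0
clock: 13.1
position: [0.4825, -0.1792, 0.2676]
ee_rot: [0.132, 3.138, -0.0]
force: [0.0, -0.1, 0.7]
finger_gap: 1.001
grasp_force: 0.0
[[320.4 190.1]
 [330.4 199.7]
 [310.1 180.3]
 [262.1 215.8]
 [260.6 192.3]
 [258.8 162.6]
 [257.1 136.5]
 [417.4 295.5]
 [436.  108.5]]
grip 0.95 [445.3, 181.2] [311 143] [483 215]
index 0.74 [262.7, 170.1] [253 125] [273 217]
[ 0.48226329 -0.17944409  0.26737843] (array([-0.0025,  0.0019,  0.1824]), np.float64(-0.0068812167382275025))
```

View pics/w3.png

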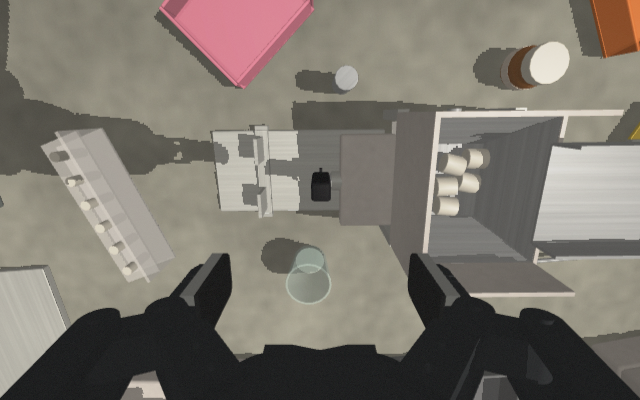

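The wrist view has the black grip top at (320,185), projected (320,190). The mark's fins are around column 261, rows 125–217. The rollers are visible at (435–490, 150–215). I'll print a numeric profile across the fins and grip.

```bash
python3 - <<'E'
from h import *
g=cv2.cvtColor(cv2.imread("pics/w3.png"),cv2.COLOR_BGR2GRAY)
for v in list(range(122,172,4))+list(range(176,222,4)): print(v,g[v,248:278].tolist())
k=(g<50).astype(np.uint8);k[:150]=0;k[215:]=0;k[:,:295]=0;k[:,345:]=0
for v in range(164,206,3): print(v,g[v,306:336].tolist())
E
```

```text
122 [142, 141, 141, 142, 142, 142, 142, 143, 142, 143, 142, 141, 142, 141, 140, 141, 141, 142, 141, 141, 141, 141, 140, 139, 141, 138, 137, 137, 137, 137]
126 [137, 105, 85, 86, 86, 89, 117, 169, 168, 169, 170, 168, 171, 169, 170, 172, 170, 171, 168, 144, 137, 140, 141, 140, 138, 137, 137, 137, 137, 135]
130 [115, 136, 113, 115, 113, 95, 105, 169, 167, 156, 160, 158, 164, 164, 170, 173, 173, 173, 169, 149, 131, 120, 121, 120, 120, 121, 121, 120, 121, 120]
134 [173, 174, 174, 174, 176, 171, 119, 169, 185, 190, 190, 189, 190, 190, 192, 197, 199, 197, 191, 169, 170, 196, 198, 196, 197, 197, 198, 197, 197, 196]
138 [112, 111, 110, 110, 112, 125, 122, 119, 108, 114, 123, 126, 139, 139, 144, 195, 198, 199, 193, 193, 158, 192, 193, 192, 194, 194, 194, 194, 193, 195]
142 [110, 109, 110, 108, 112, 154, 191, 189, 180, 139, 137, 138, 139, 138, 142, 176, 197, 197, 194, 199, 143, 191, 192, 191, 191, 191, 193, 193, 193, 191]
146 [110, 112, 112, 112, 115, 146, 185, 185, 183, 141, 138, 137, 138, 138, 140, 168, 197, 197, 191, 187, 139, 174, 194, 193, 193, 193, 193, 195, 195, 193]
150 [111, 111, 112, 
[... 4031 characters left out ...]
101]
191 [112, 112, 112, 111, 108, 45, 29, 34, 39, 36, 37, 37, 40, 39, 38, 41, 39, 43, 43, 42, 44, 46, 43, 37, 49, 114, 114, 112, 112, 113]
194 [112, 113, 112, 112, 107, 45, 29, 32, 40, 38, 37, 39, 39, 40, 39, 43, 41, 42, 42, 40, 44, 42, 44, 38, 50, 111, 112, 113, 112, 111]
197 [109, 109, 109, 109, 107, 43, 31, 34, 39, 35, 35, 35, 39, 39, 37, 35, 41, 37, 38, 40, 41, 41, 40, 37, 47, 111, 110, 110, 110, 110]
200 [109, 109, 109, 109, 110, 106, 68, 56, 40, 39, 38, 43, 41, 38, 38, 40, 38, 42, 39, 40, 41, 42, 51, 72, 97, 109, 109, 109, 111, 108]
203 [111, 110, 110, 109, 111, 111, 111, 111, 109, 111, 110, 110, 109, 110, 110, 111, 110, 110, 111, 111, 110, 110, 112, 112, 110, 112, 111, 111, 110, 111]
```

Grip top centre is at (320.5,192), which matches the fit. The fin tops are at u≈255.5 (v 149) and 259 (v 204), so the mark is about 75 mm from home. I'll descend and grip.

```bash
python3 -m crank '[[[-0.004,0.002,0.03],[0,0,-0.007],0.4],[[-0.004,0.002,0.06],[0,0,-0.007],0.4],[[-0.004,0.002,0.09],[0,0,-0.007],0.4],[[-0.004,0.002,0.12],[0,0,-0.007],0.4],[[-0.004,0.002,0.145],[0,0,-0.007],0.4],[[-0.004,0.002,0.165],[0,0,-0.007],0.4],[[-0.004,0.002,0.177],[0,0,-0.007],0.4],[[-0.004,0.002,0.182],[0,0,-0.007],0.4]]'
python3 -m crank '[[[0,0,0],[0,0,0],0.4],[[0,0,0],[0,0,0],0],[[0,0,0],[0,0,0],-0.3],[[0,0,0],[0,0,0],-1],[[0,0,0],[0,0,0],-1],[[0,0,0],[0,0,0],-1],[[0,0,0],[0,0,0],-1],[[0,0,0],[0,0,0],-1]]' 50
python3 - <<'E'
from h import *
q=[ 0.49658736,-0.02826367,-0.0778597]
s=sense();print(s["position"],s["force"],s["grasp_force"],tomove(hw(q,[(0,-.15,.085)])[0]),tomove(hw(q,[(0,-.225,.085)])[0]))
E
```

```text
clock: 14.05
position: [0.4857, -0.1776, 0.0842]
ee_rot: [-0.122, -3.138, -0.001]
force: [0.6, 0.2, -0.1]
finger_gap: 0.699
grasp_force: 0.0
clock: 14.85
position: [0.4871, -0.1785, 0.0864]
ee_rot: [0.122, 3.138, -0.002]
force: [-0.8, -2.5, 6.0]
finger_gap: 0.226
grasp_force: 49.2
[ 0.48709108 -0.1784836   0.08635644] [-0.84054411 -2.51816748  5.95235753] 49.20931935310364 (array([0.0022, 0.0005, 0.0014]), None) (array([ 0.0022, -0.0745,  0.0015]), None)
```

```bash
python3 -m crank '[[[0,-0.01,0],[0,0,0],-1],[[0,-0.022,0],[0,0,0],-1],[[0,-0.034,0],[0,0,0],-1],[[0,-0.046,0],[0,0,0],-1],[[0,-0.058,0],[0,0,0],-1],[[0,-0.068,0],[0,0,0],-1],[[0,-0.075,0],[0,0,0],-1],[[0,-0.075,0],[0,0,0],-1]]' 50
python3 -m crank '[[[0,0,0],[0,0,0],-1],[[0,0,0],[0,0,0],-1],[[0,0,0],[0,0,0],-1],[[0,0,0],[0,0,0],-1],[[0,0,0],[0,0,0],-1],[[0,0,0],[0,0,0],-1],[[0,0,0],[0,0,0],-1],[[0,0,0],[0,0,0],-1]]'
python3 - <<'E'
from h import *
q=[ 0.49658736,-0.02826367,-0.0778597]
s=sense();print(s["position"],s["force"],s["grasp_force"],tomove(hw(q,[(0,-.225,.085)])[0]))
p=get_image("wrist");t=get_image("top");sd=get_image("side")
print(proj(p,hw(q,[(0,-.225,.12),(.048,-.225,.058),(.018,-.225,.058),(-.018,-.225,.058),(-.048,-.225,.058)])).round(1))
for c in(p,t,sd): print([(round(d["conf"],2),np.round(d["uv"]).tolist()) for d in outline_of(c,"roller0_center")])
a=cv2.resize(p["pixels"][100:260,180:500],(800,400),interpolation=cv2.INTER_CUBIC)
b=cv2.resize(sd["pixels"][155:265,240:390],(270,198),interpolation=cv2.INTER_CUBIC);c=cv2.resize(t["pixels"][150:225,250:410],(422,198),interpolation=cv2.INTER_CUBIC)
o=np.zeros((600,800,3),np.uint8);o[:400]=a;o[400:598,:270]=b;o[400:598,270:692]=c;cv2.imwrite("pics/end.png",o)
E
```

```text
clock: 15.65
position: [0.4817, -0.2511, 0.0863]
ee_rot: [0.121, 3.137, 0.006]
force: [1.2, 9.4, 9.2]
finger_gap: 0.228
grasp_force: 49.7
clock: 16.45
position: [0.4818, -0.2503, 0.0864]
ee_rot: [0.12, 3.137, 0.007]
force: [1.3, 9.9, 8.2]
finger_gap: 0.226
grasp_force: 49.6
[ 0.48175875 -0.25032796  0.08635238] [1.30818886 9.92355133 8.19531738] 49.63907718658447 (array([ 0.0025, -0.0025,  0.0013]), None)
[[312.4 287.1]
 [314.4 298.7]
 [314.3 257.2]
 [314.1 202.1]
 [313.9 151.1]]
[(0.53, [491.0, 226.0]), (0.32, [510.0, 33.0])]
[]
[]
```

View pics/end.png

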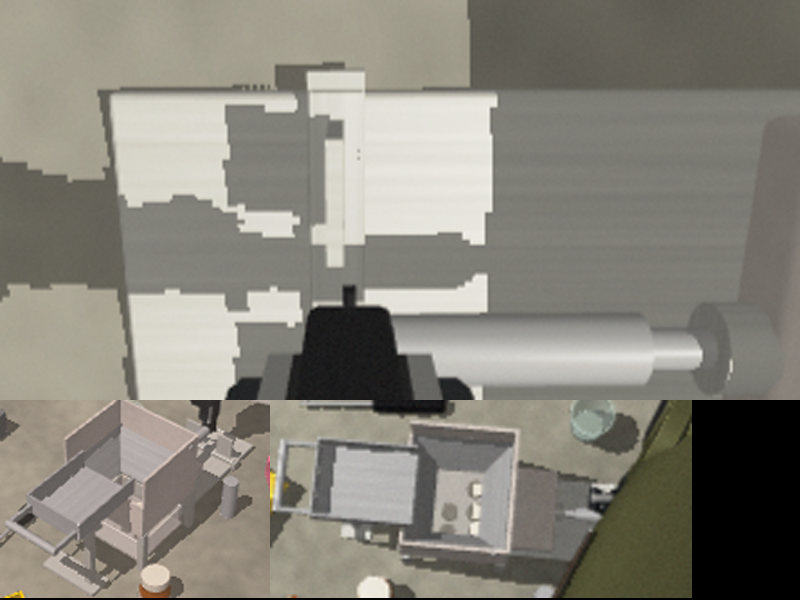

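The final view shows the fin top strip at crop column 335 (u≈314) and the grip's ear at 349 (u≈319.6), so the rod is about 3.5 mm short. At least four rollers show through the open throat. I'll pull a little more and check numerically.

```bash
python3 -m crank '[[[0,-0.001,0],[0,0,0],-1],[[0,-0.002,0],[0,0,0],-1],[[0,-0.003,0],[0,0,0],-1],[[0,-0.0035,0],[0,0,0],-1],[[0,-0.0035,0],[0,0,0],-1],[[0,-0.0035,0],[0,0,0],-1],[[0,-0.0035,0],[0,0,0],-1],[[0,-0.0035,0],[0,0,0],-1]]'
python3 - <<'E'
from h import *
p=get_image("wrist");t=get_image("top");sd=get_image("side")
q=[ 0.49658736,-0.02826367,-0.0778597]
print(sense()["position"],sense()["joint_vel"].round(3))
g=cv2.cvtColor(p["pixels"],cv2.COLOR_BGR2GRAY)
for v in (160,175,190,198,216,218,220): print(v,g[v,302:332].tolist())
h=cv2.cvtColor(t["pixels"],cv2.COLOR_BGR2GRAY)
print("throat",proj(t,hw(q,[(.042,.03,.072),(.042,-.03,.072),(-.042,-.03,.072),(-.042,.03,.072)])).round(1).tolist())
for v in range(172,206): print(v,h[v,306:342].tolist())
E
```

```text
clock: 17.55
position: [0.4816, -0.2536, 0.0864]
ee_rot: [0.119, 3.137, 0.007]
force: [1.8, 10.1, 8.6]
finger_gap: 0.227
grasp_force: 49.7
[ 0.48152438 -0.25360597  0.08637797] [ 0.    -0.     0.001  0.    -0.001 -0.001]
160 [126, 126, 127, 123, 126, 125, 123, 131, 128, 128, 129, 129, 132, 139, 216, 215, 217, 216, 217, 217, 217, 223, 224, 224, 224, 223, 221, 218, 205, 224]
175 [127, 126, 125, 127, 127, 126, 121, 129, 126, 126, 128, 131, 129, 140, 214, 215, 215, 215, 215, 215, 215, 222, 223, 222, 222, 222, 219, 217, 213, 226]
190 [126, 125, 127, 127, 125, 127, 129, 190, 211, 209, 212, 214, 213, 214, 212, 213, 212, 213, 213, 214, 214, 219, 220, 222, 221, 219, 217, 212, 192, 225]
198 [126, 126, 125, 126, 125, 126, 117, 128, 126, 125, 125, 127, 129, 135, 192, 211, 211, 212, 212, 212, 206, 130, 131, 131, 131, 127, 124, 119, 120, 126]
216 [162, 160, 124, 125, 126, 124, 119, 124, 126, 123, 125, 125, 126, 126, 122, 51, 27, 21, 28, 35, 84, 128, 130, 128, 129, 127, 124, 131, 196, 222]
218 [220, 215, 123, 125, 125, 124, 118, 122, 125, 123, 125, 125, 126, 126, 123, 53, 24, 28, 31, 48, 90, 128, 1
[... 5649 characters left out ...]
3, 84, 88, 117, 119, 120, 122, 122, 119, 117, 119, 120, 121, 119, 120, 120, 117, 129, 159, 163, 165, 164, 169, 170, 166, 164, 167, 161, 208, 157]
203 [144, 139, 136, 136, 134, 130, 125, 126, 125, 125, 121, 122, 121, 122, 121, 120, 116, 123, 121, 118, 118, 116, 117, 117, 118, 138, 159, 167, 167, 169, 165, 165, 166, 172, 209, 153]
204 [202, 184, 185, 190, 173, 173, 156, 164, 161, 162, 146, 148, 138, 141, 138, 131, 133, 127, 129, 125, 125, 121, 121, 124, 118, 122, 135, 160, 165, 165, 167, 167, 166, 169, 209, 138]
205 [120, 141, 145, 170, 172, 175, 172, 198, 202, 205, 205, 206, 196, 190, 195, 178, 177, 158, 163, 161, 164, 152, 147, 144, 135, 143, 140, 141, 149, 164, 165, 167, 165, 169, 206, 131]
```

The ear is at u≈319.5 and the fin top at u≈319.2, so they are aligned. All five rollers show on the bin floor: three at u≈328 and two at u≈318 (rows 192 and 199). Handing in.

```bash
python3 -c "
from station import *
print(finish_job())"
```

```text
the job is handed in; nothing more can be done
None
```

Job handed in at about 17.6 s: all five rollers went from the tray through the hopper into the clear bin, the grip is held within about 1 mm of the mark's fins by camera, and no bystander was knowingly touched; the call returned no verdict.

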